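Take the LC column out of the half-open column drawer

TASK

Lock the half-open drawer of the column cabinet by sliding its barrel bolt fully home into the keeper on the drawer's side, so that it cannot run shut. Then gently take out the long steel column: its back half lies under the cabinet top, so tip its front end up, draw it out slantwise between the cabinet top and the drawer front without knocking or jamming it hard, and finish holding it still in the gripper, all of it at least 5 cm above the cabinet. Leave the bolt home and the drawer fully out, and do not disturb the bottle, beaker, timer and tape roll standing about.

Things in the scene. Friction and masses are not known exactly. Their poses are not given: they have to be found in the camera images.
- cabinet: low white column cabinet, fixed to the bench, its drawer half open towards the robot. Origin on the bench, on the centre line, straight below the front edge of the cabinet's top; z up, -x the way the drawer opens, +y the robot's left. Measures at all things are mm in this frame. Housing: x 0 to 224, y -83 to 83, top sheet z 76 to 80
- opening_edge (a point): middle of the lower front edge of the cabinet's top sheet (x 0, z 76 in the cabinet frame; the sheet is 4 mm thick). The column's back half lies under it. The opening is the 105 mm gap from here forward to the inside of the drawer's front panel
- drawer_front_top (a point): middle of the top edge of the drawer's front panel (12 mm thick: x -117 to -105; top at z 80; bar handle in front to x -137). Inside the drawer: floor at z 13, side walls y +-65 to +-71 up to z 50, back wall at x 99; two black saddles with shallow vees carry the column: 40 wide, 6 thick, at x -62 and x 25, up to z 46
- drawer (a joint): drawer slide in m: 0 = out as far as its stop lets it (as it starts), grows as it is pushed in (to 0.105). It runs freely (0.8 N friction) until the bolt is in the keeper
- bolt (a joint): barrel bolt in m: 0 = drawn, 0.026 = fully home in the keeper on the drawer's side wall; it slides along the cabinet's +y axis (towards the drawer), 2 N friction, and stays where it is left. Starts 0 to 0.006
- bolt_knob (a point): grip point of the bolt's upright round steel knob, on the robot's right of the drawer (starts about x -50, y -134 to -128, z 68 in the cabinet frame) and moving with the bolt. Knob 12 mm in diameter, from 15 mm below to 14 mm above this point; the barrels on each side of it reach up to z 48, the keeper to z 49
- column_mid (a point): middle of the steel column, on its axis, at about z 42 at the start. Column 186 mm long, about 0.15 kg: tube 12 mm in diameter, at each end a fitting 18 mm in diameter and 18 long and a 9 mm plug 6 long. Its x axis runs along it, -x to the end at the drawer front, +x to the end under the cabinet top; it lies along the cabinet's x axis
- column_front (a point): tip of the column's front end (at the drawer front at the start), on its axis, 93 mm from its middle
- column_back (a point): tip of the column's back end (under the cabinet top at the start), on its axis, 93 mm from its middle
- amber_bottle: bystander: brown bottle with black cap, 64 mm in diameter, 118 high, origin under its centre
- big_beaker: bystander: glass beaker 78 mm wide, 92 high, origin under its centre
- timer: bystander: small white timer with a display, 37x64x60 mm, origin under its centre
- tape: bystander: roll of tape lying flat, 52 mm in diameter, 18 high, origin under its centre

How it is judged:
On the way, in this order (a step that is already met when the one before it is completed fails the run):
1. the bolt is fully home in its keeper, with the drawer out and the column still in its saddles (value of joint bolt above 0.022 m and value of joint drawer below 0.005 m and height (world z) of column_mid below 0.055 m), for 0.2 s.
2. the column slants through the opening: its front end above the drawer front, its back end still under the cabinet top (z of column_front in the frame of cabinet above 0.085 m and z of column_back in the frame of cabinet below 0.076 m and x of column_back in the frame of cabinet above 0 m), for 0.05 s.
At the end, for the whole second after the job is handed in: Bolt within 4 mm of fully home, drawer within 5 mm of fully out; the column is gripped by the fingers, both ends over 115 mm above the bench (35 mm above the cabinet), touching no cabinet, bottle or beaker, slower than 3 cm/s; bystanders within 3 cm of their places (value of joint bolt above 0.022 m and value of joint drawer below 0.005 m and height (world z) of each of column_front, column_back above 0.115 m and contact force between column and the fingers above 1 N and contact force between column and cabinet below 0.1 N and contact force between column and amber_bottle below 0.1 N and contact force between column and big_beaker below 0.1 N and linear speed of column below 0.03 m/s and distance of each of amber_bottle, big_beaker, timer, tape from where it was at the start of the episode below 0.03 m); the arm keeps its last pose, push and grip.
It fails at once if the column is knocked or jammed against cabinet or drawer with more than 30 N (contact force between column and cabinet above 30 N).
It fails at once if a bystander is moved more than 3 cm (distance of any of amber_bottle, big_beaker, timer, tape from where it was at the start of the episode above 0.03 m).
It also fails if it takes over 48 s, if anything falls off the work surface, if the arm or the gripper's body presses on something with over 40 N, if the wrist force passes 120 N, or if a joint passes its speed limit or range.

ROBOT

A 7-joint arm with a two-finger parallel gripper is mounted at the origin on a cart in front of the work surface, level with it; the furniture and walls round the work are solid. World frame = base frame: x ahead of the robot, y to its left, z up, the work surface at z = 0. Lengths are in m, angles in rad, forces in N, time in s.
With the tool pointing down it reaches from about 0.4 to 0.875 m from the base axis. Payload 19.3 kg.
Tool frame: the origin (TCP) lies on the mounting face of the last link; the fingertips stand 173 mm ahead of it and the grasp point (between the pads) lies 155 mm ahead of it (tips_ahead is the distance from the TCP to the fingertips, in m); z points along the fingers, y is the line along which they close (so a half turn about z gives the same grasp; the last joint's range is limited). The gripper opens to 85 mm and grips with 20 to 120 N. Pads are 22 mm wide; open, the fingers measure 114 mm over their backs; the gripper's body (76 mm by 85 mm) begins 54 mm behind the grasp point. The pads swing forward as they close: fully open they stand 13 mm farther back than shut.
Start: joints at [-1.204, 0.521, -0.036, 1.599, 0.021, 1.021, -0.113], TCP at [0.264, 0.566, 0.405] pointing down, gripper open.
Joint ranges: [-2.91, 2.91], [-0.3, 2.13], [-1.5, 1.42], [0.17, 2.43], [-1.26, 4.41], [0.16, 1.93], [-2.52, 2.52]. Speed limits (rad/s): [1.89, 1.89, 2.39, 2.39, 3.01, 3.01, 3.01].

INTERFACE

Orientations are given as [roll, pitch, yaw] about the fixed x, y, z axes, in that order (R = Rz(yaw) Ry(pitch) Rx(roll)).
In Python, from cell import sense, snapshot, close_job, tips_ahead gives the robot as it stands.
- The arm moves only by the shell command python3 -m pendant 'ROWS' [FORCE]. ROWS is JSON, a list of rows, each a list of 5 numbers: the opening, from 0 (shut) to 1 (fully open), then the shift along the tool's x, y, z in mm, then the turn about the tool's z in degrees. A call has 1 to 8 rows; each row shifts and turns the commanded pose from where the row before left it, along the tool's axes as they then stand; what a row does not reach is not made up. A row lasts 1/12 s, in which the tool goes at most 41.7 mm and 7.16 degrees, less where a joint would pass 70% of its speed; a pose out of reach is approached as far as the arm can. A call is refused whole if a number of a shift passes 41.7 or a number of a turn 7.16, either way. A call with a gripper value outside its range is refused whole. The fingers move at their own pace and stop on an object; FORCE is the grip in N (left out, the last holds). Time passes only in rows, so rows that do not move let the fingers close. It gives the time, the measured TCP pose, the force, the opening and the grip force at its end, in the units of the state.
- sense(): the state, without advancing time (a new reading comes with each control period).
- snapshot(name): name is "side" or "top"; returns a dict with "frame" (480x640x3 uint8, red, green, blue), "K" (3x3 intrinsics, pixels), "world_from_camera" (4x4, takes a point from camera to world coordinates). Camera axes: x right, y up, looking along -z (the intrinsics and any distortion apply to the point x, -y, -z); pixel columns grow to the right and rows downward; lengths in m; the calibration is good to about 2 mm. A picture is of the moment at which its call begins. There is no depth.
- close_job(): hands the job in; it is judged then, once.
The state is a dict: "time_s": time; "qpos": joint angles; "joint_vel": joint speeds; "joint_efforts": joint torques, N m; "tcp_pos": TCP position; "eef_rot": TCP orientation; "force": force on the tool from outside, world axes, zero at the start; "torque": the same for the moment, N m; "finger_gap": finger opening in m; "finger_force": force on a finger pad.
Only numpy, scipy, OpenCV 4.12 (cv2) and the standard library are available. Lean on these libraries where they do the work, as an engineer would, in place of code of your own. Each camera call takes 0.05 s, during which the arm holds its last target. There are 200 camera calls.

## Working session

There is one attempt and no reset: what is moved stays moved. The work goes in short steps, Python scripts to look and compute and a shell command to move; the robot and the scene stay as the last step left them, time stands still between calls to the robot, and variables do not carry over. Pictures are saved under pics/ and viewed, at most 10 in all, crops included, and the job is handed in when it is done.

```bash
mkdir -p pics; python3 - <<'E'
from cell import *
import cv2
s=sense();print(s['tcp_pos'],s['eef_rot'],s['finger_gap'],tips_ahead)
for n in("top","side"):
    d=snapshot(n);cv2.imwrite(f"pics/{n}0.png",d["frame"][:,:,::-1]);print(n,d["K"].tolist(),d["world_from_camera"].round(4).tolist(),[k for k in d])
E
```

```text
[0.2643741  0.56619541 0.40414421] [-3.14050692e+00  9.97217562e-05  2.70478302e+00] 0.0857945661986339 0.1734
top [[507.4963387659532, 0.0, 320.32490840221476], [0.0, 507.4963387659532, 242.19823252326347], [0.0, 0.0, 1.0]] [[0.0099, 0.9889, -0.1479, 0.4303], [-0.9997, 0.0068, -0.0215, 0.0328], [-0.0203, 0.1481, 0.9888, 1.0403], [0.0, 0.0, 0.0, 1.0]] ['frame', 'K', 'world_from_camera']
side [[603.9382933873046, 0.0, 317.0094148661301], [0.0, 603.9382933873046, 234.973082975816], [0.0, 0.0, 1.0]] [[0.6488, 0.6592, -0.3802, 0.1184], [-0.7609, 0.5579, -0.3313, -0.3494], [-0.0063, 0.5042, 0.8635, 1.0847], [0.0, 0.0, 0.0, 1.0]] ['frame', 'K', 'world_from_camera']
```

View pics/top0.png

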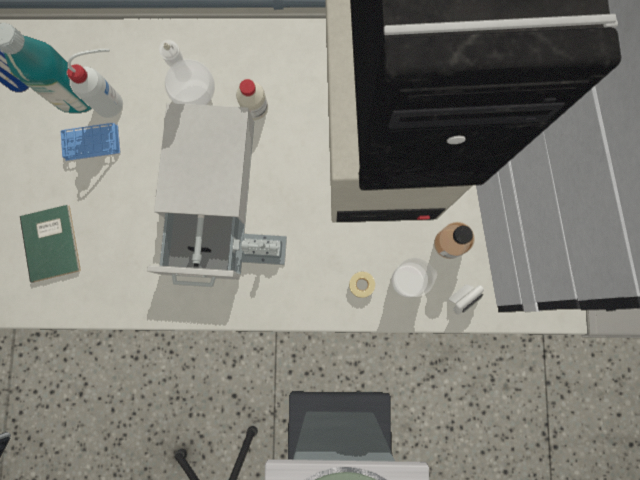

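View pics/side0.png

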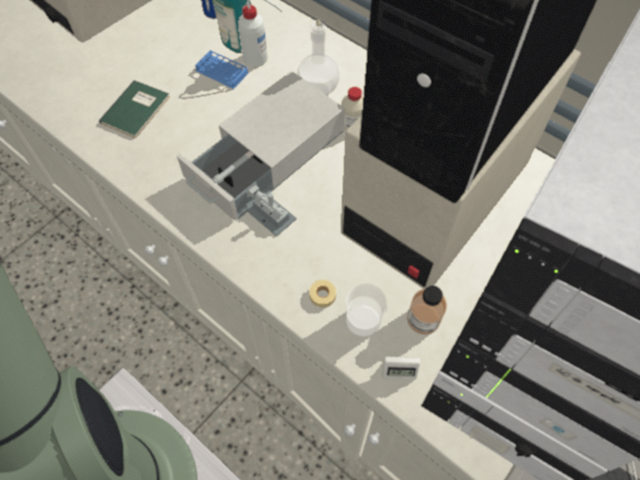

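The top view shows the cabinet with its drawer at about (200,215) and the bolt at (263,246). The tape is at (362,285), the beaker at (411,280), the bottle at (455,240) and the timer at (466,298), all to the right. The side view shows the cabinet around (260,150). I'll zoom in on the cabinet in both views.

```bash
python3 - <<'E'
import cv2
a=cv2.imread("pics/top0.png")[95:295,140:300];b=cv2.imread("pics/side0.png")[75:245,170:350]
cv2.imwrite("pics/topc.png",cv2.resize(a[85:],None,fx=5,fy=5,interpolation=cv2.INTER_CUBIC))
cv2.imwrite("pics/sidec.png",cv2.resize(b[40:,:140],None,fx=4.5,fy=4.5,interpolation=cv2.INTER_CUBIC))
E
```

```text
(no output)
```

View pics/topc.png

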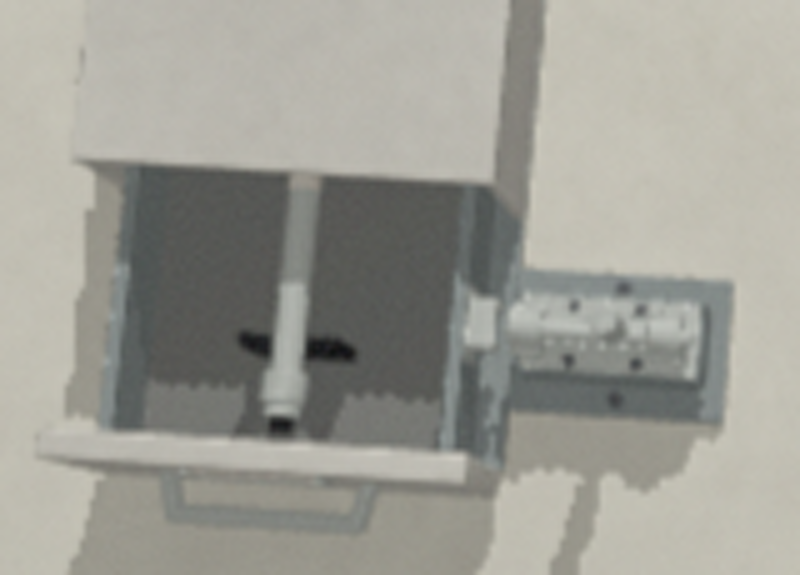

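View pics/sidec.png

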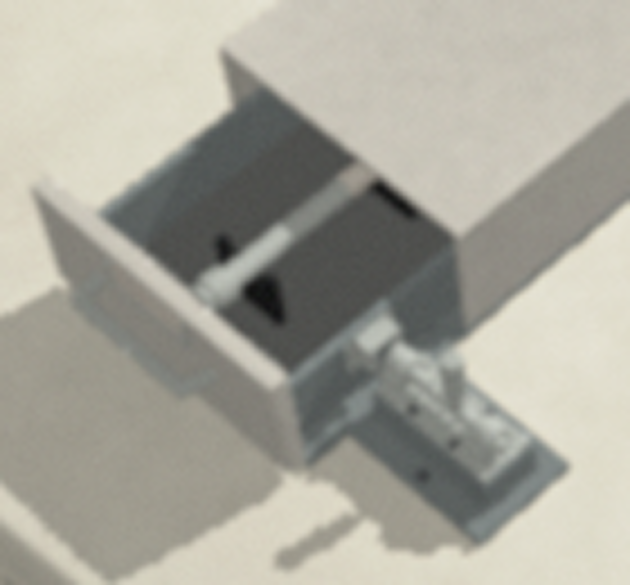

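```bash
cat > h.py <<'E'
import numpy as np
from scipy.optimize import least_squares
from cell import *
C={n:(lambda d:(d["K"],d["world_from_camera"]))(snapshot(n)) for n in("top","side")}
def proj(n,p):
    K,T=C[n];c=T[:3,:3].T@(np.asarray(p)-T[:3,3]);return np.array([K[0,2]+K[0,0]*c[0]/-c[2],K[1,2]-K[1,1]*c[1]/-c[2]])
def ray(n,uv):
    K,T=C[n];d=T[:3,:3]@np.array([(uv[0]-K[0,2])/K[0,0],-(uv[1]-K[1,2])/K[1,1],-1]);return T[:3,3],d
def onz(n,uv,z):
    o,d=ray(n,uv);return o+d*(z-o[2])/d[2]
def w(q,p):
    c,s=np.cos(q[2]),np.sin(q[2]);x,y,z=np.array(p)/1000;return np.array([q[0]+c*x-s*y,q[1]+s*x+c*y,z])
def cab(q,P):
    c,s=np.cos(q[2]),np.sin(q[2]);dx,dy=P[0]-q[0],P[1]-q[1];return np.array([c*dx+s*dy,-s*dx+c*dy,P[2]])*1000
E
cat > fit.py <<'E'
from h import *
t=lambda a,b:(140+(a+.5)/5-.5,180+(b+.5)/5-.5); s=lambda a,b:(170+a/4.5-.4,115+b/4.5-.4)
O=[("top",(0,83,80),t(77,158)),("top",(0,-83,80),t(503,187)),("top",(-105,83,80),t(46,428)),("top",(-105,-83,80),t(470,455)),("top",(-117,-83,80),t(466,484)),("top",(-117,83,80),t(37,455)),
("side",(0,83,80),s(222,50)),("side",(0,-83,80),s(460,238)),("side",(-117,83,80),s(35,190)),("side",(-117,-83,80),s(282,388)),("side",(-105,-83,80),s(302,372))]
f=lambda q:np.concatenate([proj(n,w(q,p))-u for n,p,u in O])
r=least_squares(f,[.45,.2,0],loss='soft_l1');q=r.x;print(q,f(q).reshape(-1,2).round(1).tolist())
np.save("q.npy",q)
for name,n,u,z in[("colfit end","top",t(281,412),.046),("colfit end","side",s(205,290),.045),("tube at edge","top",t(306,175),.048),("knob top","top",t(617,322),.082),("knob top","side",s(451,352),.080)]:
    P=onz(n,u,z);print(name,n,P.round(4),cab(q,P).round(1))
for k in("tape","x"): pass
for nm,u,z in[("tape",(362,285),.018),("beaker",(411,280),.09),("bottle",(463,235),.118)]:print(nm,onz("top",u,z).round(3))
E
python3 fit.py
```

```text
[ 0.62851383  0.29356997 -0.05564814] [[-0.3, -0.2], [-0.7, -0.9], [-0.3, -0.6], [1.0, -0.5], [1.2, -0.0], [0.8, 0.2], [-0.1, -0.8], [0.6, 0.1], [-0.5, -0.5], [-1.9, 1.2], [-1.9, 1.1]]
colfit end top [0.5377 0.3006 0.046 ] [-91.1   2.   46. ]
colfit end side [0.5413 0.3023 0.045 ] [-87.6   3.9  45. ]
tube at edge top [0.633  0.2944 0.048 ] [ 4.4  1.1 48. ]
knob top top [0.5694 0.1633 0.082 ] [ -51.8 -133.4   82. ]
knob top side [0.5741 0.1721 0.08  ] [ -47.6 -124.3   80. ]
tape [ 0.497 -0.03   0.018]
beaker [ 0.502 -0.116  0.09 ]
bottle [ 0.583 -0.208  0.118]
```

```bash
cat > st.py <<'E'
import numpy as np
from cell import sense
q=np.load("q.npy");s=sense();P=np.array(s['tcp_pos']);c,n=np.cos(q[2]),np.sin(q[2]);d=P[:2]-q[:2]
print("t",round(s['time_s'],2),"cab grasp mm",np.round([(c*d[0]+n*d[1])*1e3,(-n*d[0]+c*d[1])*1e3,P[2]*1e3-155],1),"yaw err deg",round(np.degrees(s['eef_rot'][2]-q[2])%360-180,2),"rot",np.round(s['eef_rot'],3))
f=np.array(s['force']);print("F cab",np.round([c*f[0]+n*f[1],-n*f[0]+c*f[1],f[2]],1),"gap",round(s['finger_gap'],4),"ff",s['finger_force'])
E
python3 -m pendant '[[0,-8,-10,0,-7.1],[0,-25,-30,0,-7.1],[0,-25,-30,0,-7.1],[0,-25,-32,0,-0.5],[0,-25,-32,0,0],[0,-25,-32,0,0],[0,-25,-32,0,0],[0,0,0,0,0]]' 30
python3 st.py
```

```text
time_s: 0.87
tcp_pos: [0.3976, 0.3433, 0.4048]
eef_rot: [-3.139, 0.002, 3.077]
force: [1.4, -0.8, 0.3]
finger_gap: -0.0001
finger_force: 0.0
t 0.87 cab grasp mm [-233.3   36.8  249.8] yaw err deg -0.54 rot [-3.139e+00  2.000e-03  3.077e+00]
F cab [ 1.4 -0.7  0.3] gap -0.0001 ff 0.0
```

```bash
python3 -m pendant '[[0,-26,-30,0,-0.5],[0,-26,-30,0,0],[0,-26,-30,0,0],[0,-26,-30,0,0],[0,-26,-30,0,0],[0,-26,-30,0,0],[0,-26,-30,0,0],[0,0,0,0,0]]' >/dev/null
python3 st.py
python3 -m pendant '[[0,0,0,30,0],[0,0,0,30,0],[0,0,0,30,0],[0,0,0,30,0],[0,0,0,15,0],[0,0,0,0,0]]' >/dev/null
python3 st.py; python3 - <<'E'
from h import *
import cv2
for n in("top","side"):
    d=snapshot(n)["frame"][:,:,::-1];q=np.load("q.npy");u=proj(n,w(q,(-50,-140,75))).astype(int);print(n,u)
    cv2.imwrite(f"pics/b_{n}.png",cv2.resize(d[u[1]-45:u[1]+45,u[0]-60:u[0]+60],None,fx=5,fy=5,interpolation=cv2.INTER_CUBIC))
a,b=cv2.imread("pics/b_top.png"),cv2.imread("pics/b_side.png");cv2.imwrite("pics/b.png",cv2.resize(np.hstack([a,b]),(800,300)))
E
```

```text
t 1.53 cab grasp mm [ -50.8 -172.5  249.5] yaw err deg -0.01 rot [-3.139e+00  2.000e-03  3.086e+00]
F cab [ 0.1 -1.2  0.7] gap 0.0001 ff 0.0
t 2.03 cab grasp mm [ -55.6 -165.8  111.4] yaw err deg 0.47 rot [-3.14  -0.005  3.094]
F cab [-0.6  0.4 -0.6] gap 0.0001 ff 0.0
top [266 243]
side [274 199]
```

View pics/b.png

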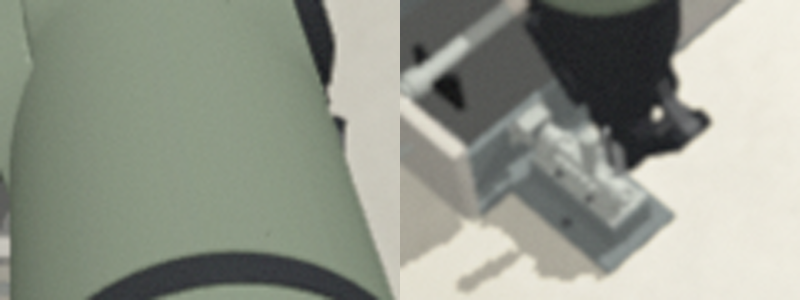

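The side view shows the knob at about (595,145) in the crop and the shut fingertips at about (635,160), on the robot's right of it. I'll correct the drift, go down and push.

```bash
python3 -m pendant '[[0,-4,-8,0,0.4],[0,0,0,0,0],[0,0,0,15,0],[0,0,0,17,0],[0,0,0,0,0]]' >/dev/null
python3 st.py
python3 -m pendant '[[0,0,8,0,0],[0,0,8,0,0],[0,0,5,0,0],[0,0,5,0,0],[0,0,0,0,0]]' >/dev/null
python3 st.py
```

```text
t 2.65 cab grasp mm [ -51.  -174.2   81. ] yaw err deg 0.03 rot [-3.141e+00 -2.000e-03  3.087e+00]
F cab [-0.6  0.  -0.5] gap 0.0004 ff 0.0
t 3.07 cab grasp mm [ -50.6 -146.1   83.3] yaw err deg 0.15 rot [3.141e+00 1.000e-03 3.088e+00]
F cab [-0.3  0.4  0.2] gap -0.0001 ff 0.0
```

```bash
for i in 1; do python3 -m pendant '[[0,0,4,1,0],[0,0,4,1,0],[0,0,0,0,0]]' >/dev/null; python3 st.py
python3 -m pendant '[[0,0,4,0,0],[0,0,3,0,0],[0,0,0,0,0]]'>/dev/null; python3 st.py; python3 -m pendant '[[0,0,2,0,0],[0,0,0,0,0]]' >/dev/null; python3 st.py;python3 -m pendant '[[0,0,2,0,0],[0,0,0,0,0]]' >/dev/null; python3 st.py; done
```

```text
t 3.32 cab grasp mm [ -50.6 -139.    80.6] yaw err deg 0.09 rot [3.141 0.    3.087]
F cab [ 0.  -0.4  0.4] gap 0.0004 ff 0.11180436178619857
t 3.57 cab grasp mm [ -50.6 -132.    80.6] yaw err deg 0.09 rot [ 3.141 -0.     3.087]
F cab [ 0.8 -1.5 -0.4] gap -0.0001 ff 0.19708638594238437
t 3.73 cab grasp mm [ -50.6 -130.4   80.7] yaw err deg 0.07 rot [ 3.142 -0.     3.087]
F cab [ 0.1 -1.7 -0.6] gap -0.0001 ff 0.507003583770711
t 3.9 cab grasp mm [ -50.6 -128.4   80.7] yaw err deg 0.06 rot [ 3.142 -0.     3.087]
F cab [ 0.2  0.2 -0.8] gap -0.0 ff 0.7597441553025419
```

Contact is made (about 2 N); I'll push on in small steps until the stop.

```bash
python3 -m pendant '[[0,0,2,0,0],[0,0,2,0,0],[0,0,0,0,0]]' >/dev/null; python3 st.py
python3 -m pendant '[[0,0,2,0,0],[0,0,0,0,0]]'>/dev/null; python3 st.py; python3 -m pendant '[[0,0,2,0,0],[0,0,0,0,0]]' >/dev/null; python3 st.py;python3 -m pendant '[[0,0,2,0,0],[0,0,0,0,0]]' >/dev/null; python3 st.py
```

```text
t 4.15 cab grasp mm [ -50.6 -124.9   80.6] yaw err deg 0.05 rot [-3.141 -0.     3.087]
F cab [-0.4 -3.8 -0. ] gap -0.0 ff 1.9102791143814102
t 4.32 cab grasp mm [ -50.5 -124.2   80.6] yaw err deg -0.02 rot [-3.139e+00 -1.000e-03  3.086e+00]
F cab [ -0.1 -11.9   3.1] gap 0.0003 ff 6.0824388766195625
t 4.48 cab grasp mm [ -50.5 -123.6   80.5] yaw err deg -0.08 rot [-3.137e+00 -2.000e-03  3.085e+00]
F cab [ -2.4 -21.2   6.9] gap -0.0002 ff 10.429813631053548
t 4.65 cab grasp mm [ -50.4 -123.    80.5] yaw err deg -0.15 rot [-3.135e+00 -2.000e-03  3.083e+00]
F cab [ -3.4 -30.1  10.3] gap -0.0003 ff 14.850801561260596
```

The bolt is hard against its stop. Now back off, rise, and go above the column with the gripper half open.

```bash
python3 -m pendant '[[0,0,-8,0,0],[0,0,-8,0,0],[0,0,0,-30,0],[0,0,0,-30,0],[0,0,0,-30,0],[0,0,0,0,0]]' >/dev/null; python3 st.py
python3 -m pendant '[[0.6,0,30,0,0],[0.6,0,30,0,0],[0.6,0,30,0,0],[0.6,0,30,0,0],[0.6,0,20,0,0],[0.6,0,0,0,0]]' >/dev/null; python3 st.py
python3 - <<'E'
from h import *
import cv2
d=snapshot("side")["frame"][:,:,::-1]
cv2.imwrite("pics/c.png",cv2.resize(d[115:245,180:320],None,fx=4.5,fy=4.5,interpolation=cv2.INTER_CUBIC))
E
```

```text
t 5.15 cab grasp mm [ -49.4 -134.1  176.1] yaw err deg 0.06 rot [3.138 0.007 3.087]
F cab [0.7 0.4 0.9] gap -0.0003 ff 0.0
t 5.65 cab grasp mm [-52.2  10.5 170.3] yaw err deg 0.38 rot [ 3.139 -0.     3.093]
F cab [0.  0.1 0.3] gap 0.051 ff 0.0
```

View pics/c.png

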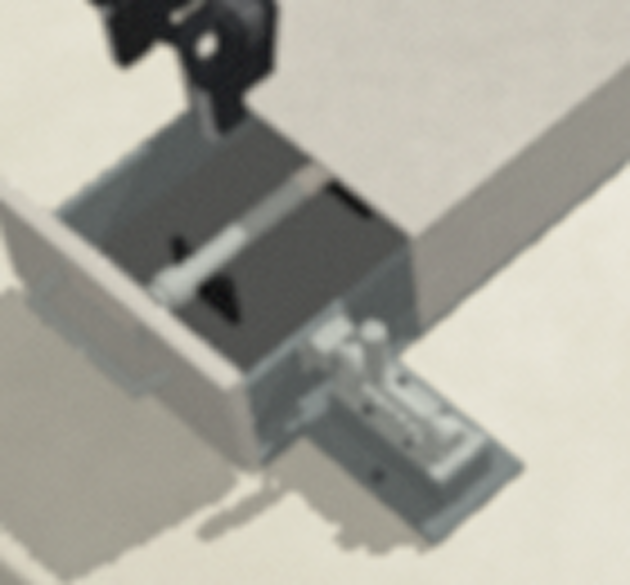

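The knob now stands next to the keeper at (375,345), and the drawer and column have not moved. Now go down to the column.

```bash
python3 -m pendant '[[0.6,-7,-9,0,0.3],[0.6,0,0,15,0],[0.6,0,0,20,0],[0.6,0,0,20,0],[0.6,0,0,15,0],[0.6,0,0,0,0]]' >/dev/null; python3 st.py

```

```text
t 6.3 cab grasp mm [-43.6  -5.9  97.9] yaw err deg -0.36 rot [-3.139e+00 -3.000e-03  3.080e+00]
F cab [ 0.2 -0.6 -1. ] gap 0.0516 ff 0.0
```

```bash
python3 -m pendant '[[0.6,1,7,0,-0.4],[0.6,0,0,0,0],[0.6,0,0,12,0],[0.6,0,0,14,0],[0.6,0,0,13,0],[0.6,0,0,12,0],[0.6,0,0,0,0]]' >/dev/null; python3 st.py

```

```text
t 6.88 cab grasp mm [-45.5   2.9  46.5] yaw err deg 0.17 rot [-3.139e+00 -3.000e-03  3.089e+00]
F cab [-1.1 -0.4 -0.5] gap 0.0515 ff 0.0
```

```bash
python3 -m pendant '[[0.3,0,0,0,0],[0.2,0,0,0,0],[0.15,0,0,0,0],[0.1,0,0,0,0],[0.05,0,0,0,0],[0,0,0,0,0],[0,0,0,0,0],[0,0,0,0,0]]' 25; python3 st.py

```

```text
time_s: 7.55
tcp_pos: [0.5844, 0.2993, 0.2055]
eef_rot: [3.141, 0.001, 3.088]
force: [-0.5, -1.3, 7.1]
finger_gap: 0.0108
finger_force: 24.5
t 7.55 cab grasp mm [-44.4   3.3  50.5] yaw err deg 0.14 rot [3.141e+00 1.000e-03 3.088e+00]
F cab [-0.4 -1.3  7.1] gap 0.0108 ff 24.535396099090576
```

```bash
for k in 1 2 3; do python3 -m pendant '[[0,0,0,-4,0],[0,0,0,-4,0],[0,0,0,0,0]]' >/dev/null; python3 st.py; done

```

```text
t 7.8 cab grasp mm [-44.6   3.6  58.7] yaw err deg 0.17 rot [3.141e+00 1.000e-03 3.089e+00]
F cab [ 0.5 -0.3 -0.7] gap 0.0107 ff 24.36726003885269
t 8.05 cab grasp mm [-44.5   3.5  66.6] yaw err deg 0.16 rot [3.141e+00 1.000e-03 3.089e+00]
F cab [ 0.6  0.9 -1.2] gap 0.0109 ff 24.367420971393585
t 8.3 cab grasp mm [-44.5   3.5  74.6] yaw err deg 0.16 rot [3.141e+00 1.000e-03 3.089e+00]
F cab [ 0.  -0.7 -2. ] gap 0.0106 ff 24.36787873506546
```

```bash
for k in 1 2 3; do python3 -m pendant '[[0,0,0,-3,0],[0,0,0,-3,0],[0,0,0,0,0]]' >/dev/null; python3 st.py; done
python3 - <<'E'
from h import *
import cv2
d=snapshot("side")["frame"][:,:,::-1]
cv2.imwrite("pics/d.png",cv2.resize(d[75:245,160:340],None,fx=3.5,fy=3.5,interpolation=cv2.INTER_CUBIC))
E
```

```text
t 8.55 cab grasp mm [-44.7   3.4  80.2] yaw err deg 0.15 rot [3.141 0.    3.089]
F cab [ 0.1 -0.2 -2.5] gap 0.0107 ff 24.31389480829239
t 8.8 cab grasp mm [-44.7   3.3  86.1] yaw err deg 0.15 rot [-3.142  0.     3.089]
F cab [ 0.5 -0.2 -4.3] gap 0.0108 ff 24.319587349891663
t 9.05 cab grasp mm [-44.7   3.4  92.2] yaw err deg 0.16 rot [ 3.142 -0.     3.089]
F cab [-0.6 -1.  -3.2] gap 0.011 ff 24.345766603946686
```

View pics/d.png

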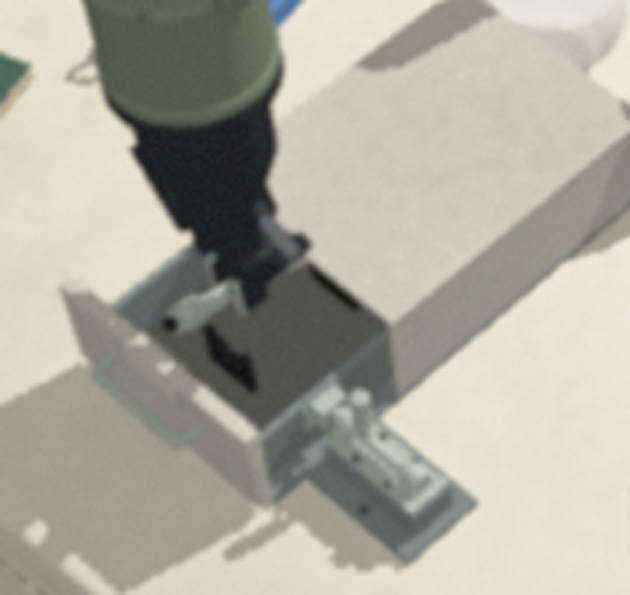

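The plug tip (dark) is at crop (168,322) and the front end is rising. I'll intersect that ray with the column's plane to get the tilt.

```bash
cat > tip.py <<'E'
from h import *
import sys
n=sys.argv[1];u=float(sys.argv[2]),float(sys.argv[3]);yp=float(sys.argv[4]);q=np.load("q.npy")
o,d=ray(n,u);a=cab(q,o);b=cab(q,o+d);a[2]=o[2]*1e3;b[2]=(o+d)[2]*1e3
print(a+(b-a)*(yp-a[1])/(b[1]-a[1]))
E
python3 tip.py side 207.6 166.6 3.4; python3 st.py
```

```text
[-97.54077747   3.4         98.73140864]
t 9.3 cab grasp mm [-44.7   3.4  91.6] yaw err deg 0.16 rot [-3.142 -0.     3.089]
F cab [-1.3 -1.2 -2.7] gap 0.0105 ff 24.38970386981964
```

Tilt is about 16.5° with the tube pivoting on the sheet edge as planned. Lift 8 mm more for about 25°, then draw out along the axis, starting slightly lower to clear the thicker end fitting.

```bash
python3 -m pendant '[[0,0,0,-3,0],[0,0,0,-3,0],[0,0,0,-3,0],[0,0,0,0,0]]' >/dev/null; python3 st.py
python3 -m pendant '[[0,3,0,2,0],[0,5,0,1,0],[0,5,0,0,0],[0,5,0,-1,0],[0,0,0,0,0]]' >/dev/null; python3 st.py
python3 -m pendant '[[0,5,0,-2,0],[0,6,0,-3,0],[0,6,0,-3,0],[0,0,0,0,0]]' 35 >/dev/null; python3 st.py
python3 - <<'E'
from h import *
import cv2
d=snapshot("side")["frame"][:,:,::-1]
cv2.imwrite("pics/e.png",cv2.resize(d[75:245,160:340],None,fx=3.5,fy=3.5,interpolation=cv2.INTER_CUBIC))
E
```

```text
t 9.63 cab grasp mm [-44.7   3.5 101.4] yaw err deg 0.16 rot [3.141 0.    3.089]
F cab [-3.4 -0.5 -2.9] gap 0.0105 ff 24.39029574394226
t 10.05 cab grasp mm [-63.7   3.6  98.9] yaw err deg 0.2 rot [ 3.141 -0.     3.09 ]
F cab [-0.6 -0.5 -0.9] gap 0.0107 ff 24.526614546775818
t 10.38 cab grasp mm [-80.8   3.6 107.5] yaw err deg 0.2 rot [3.141 0.    3.09 ]
F cab [ 0.3  1.7 -1.3] gap 0.0106 ff 36.55340552330017
```

View pics/e.png

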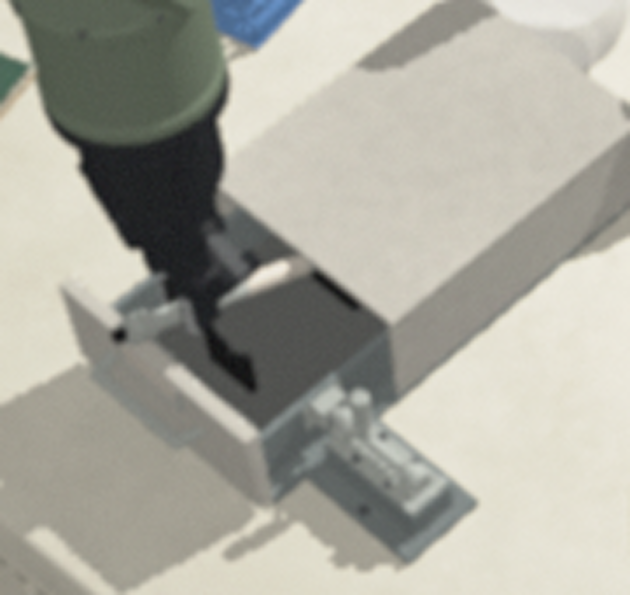

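```bash
python3 tip.py side 193.4 170.6 3.6
```

```text
[-130.54621978    3.6         117.52569448]
```

```bash
python3 -m pendant '[[0,6,0,0,0],[0,6,0,0,0],[0,6,0,0,0],[0,0,0,0,0]]' >/dev/null; python3 st.py
python3 -m pendant '[[0,6,0,-2,0],[0,6,0,-2,0],[0,6,0,-2,0],[0,0,0,0,0]]' >/dev/null; python3 st.py
python3 -m pendant '[[0,6,0,-2,0],[0,6,0,-2,0],[0,6,0,-2,0],[0,6,0,-2,0],[0,0,0,0,0]]' >/dev/null; python3 st.py
```

```text
t 10.97 cab grasp mm [-99.1   3.5 106.6] yaw err deg 0.22 rot [-3.141e+00 -1.000e-03  3.090e+00]
F cab [ 0.3  0.6 -1.6] gap 0.0104 ff 36.55375599861145
t 11.3 cab grasp mm [-116.8    3.5  113.2] yaw err deg 0.21 rot [ 3.141 -0.     3.09 ]
F cab [ 0.5  0.  -1.4] gap 0.0101 ff 36.555721163749695
t 11.72 cab grasp mm [-140.8    3.4  121.1] yaw err deg 0.21 rot [ 3.141 -0.     3.09 ]
F cab [ 0.1  0.8 -1.3] gap 0.0104 ff 36.55597150325775
```

```bash
python3 -m pendant '[[0,6,0,-3,0],[0,6,0,-3,0],[0,6,0,-4,0],[0,6,0,-4,0],[0,0,0,-10,0],[0,0,0,-14,0],[0,0,0,-14,0],[0,0,0,0,0]]' 60 >/dev/null; python3 st.py
python3 -m pendant '[[0,0,0,-15,0],[0,0,0,-15,0],[0,0,0,-15,0],[0,0,0,-10,0],[0,0,0,-3,0],[0,0,0,0,0],[0,0,0,0,0]]' >/dev/null; python3 st.py
python3 - <<'E'
from h import *
import cv2
d=snapshot("side")["frame"][:,:,::-1];e=snapshot("top")["frame"][:,:,::-1]
cv2.imwrite("pics/f.png",np.hstack([cv2.resize(d[60:260,100:340],(480,400)),cv2.resize(e[100:320,120:300],(320,400))]))
E
```

```text
t 12.38 cab grasp mm [-163.1    3.4  175.8] yaw err deg 0.15 rot [3.139e+00 3.000e-03 3.089e+00]
F cab [ 0.1 -0.5 -1. ] gap 0.0096 ff 59.39708232879639
t 12.97 cab grasp mm [-163.8    2.9  230.1] yaw err deg 0.16 rot [-3.141 -0.     3.089]
F cab [-0.9 -0.8 -1.5] gap 0.0096 ff 59.39478278160095
```

View pics/f.png

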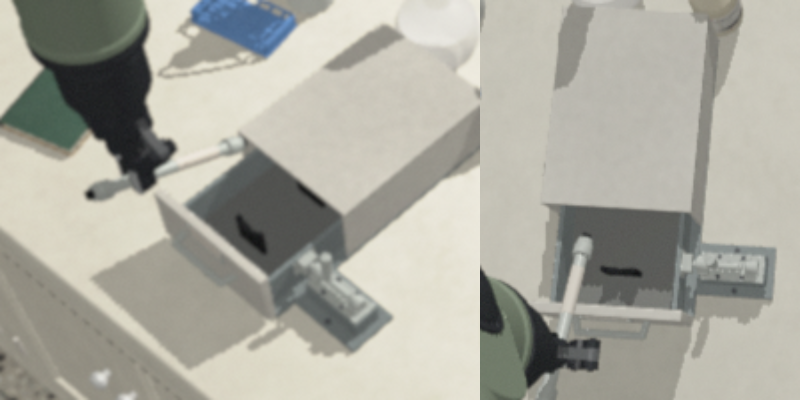

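The column is held clear above the drawer, the bolt is home, and the drawer is out. The back tip is at crop (245,140), which is pixel (222,130). I'll check the height of both ends.

```bash
python3 tip.py side 222 130 3; python3 tip.py side 145 156.5 3;python3 -m pendant '[[0,0,0,0,0],[0,0,0,0,0],[0,0,0,0,0],[0,0,0,0,0]]' >/dev/null; python3 st.py
```

```text
[-45.68688495   3.         167.73177341]
[-212.73382855    3.          240.71733206]
t 13.7 cab grasp mm [-163.7    3.   230.7] yaw err deg 0.16 rot [-3.142 -0.     3.089]
F cab [-0.6  0.  -1.1] gap 0.0097 ff 59.39508497714996
```

```bash
python3 -c "
from cell import *
print(close_job())"
```

```text
the job is handed in; nothing more can be done
None
```

I handed the job in at 13.7 s: the bolt is home, the drawer is out, and the column is held still with its lowest end about 168 mm above the bench (88 mm above the cabinet top) by my camera measurement; the tool gave no verdict, and I did not re-measure the bystanders, though the arm never went near them.

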